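Clear a jammed specimen canister from an intake chute

TASK

The intake unit's chute is jammed: the front canister has turned askew across the chute and holds up the two behind it. Lift it out so that they can roll down to the stop, and lay it in the unit's open quarantine drawer, setting it down rather than dropping it. Then push the drawer fully home, past its catch, without slamming it, and leave the other things on the bench and on the unit where they are.

Things in the scene. Friction and masses are not known exactly. Their poses are not given: they have to be found in the camera images.
- unit: specimen intake unit, fixed white cabinet 300 mm deep (x), 380 mm wide (y), 100 mm high, on the bench; origin on the bench under its front edge, x points straight back into it (front face at x = 0), y to its left, z up. Its left part (y -25 to 165 mm) carries the sloping chute on top, the drawer (centre y -115 mm) is in its right part
- chute: open-topped steel chute on the unit's left part, sloping 20 degrees down to the front; 250 mm long, 113.5 mm clear between 30 mm high, 4 mm thick side walls; origin on its floor at the lower end, middle of its width (125 mm above the bench); x points up the slope, y to the left, z square to its floor. Two stop tabs 26 mm high, with a gap between them, close the lower end at x = 0
- reader_head (a point): middle of the lower front edge of the fixed grey reader head, 94 mm up the chute and 105 mm above its floor; from here it extends 55 mm up the slope, 40 mm to either side and 55 mm up, on an upright bracket outside the right wall. A hand cannot come straight down on the jammed canister past it, it must lean down the slope. Axes parallel to the chute's
- jammed: the jammed canister: white plastic cylinder 44 mm in diameter, 110 mm long, 80 to 180 g, grey screw cap at one end; origin at its middle, y axis along the cylinder towards the cap. It lies on the chute floor ahead of the others, middle 51 mm up from the stop, turned about 39 degrees from square across, wedged between walls and stop: its left (cap) end is low, at the stop, its right end farther up
- queue1: the first canister held up behind the jammed one, lying square across the chute, free to roll down; same kind as jammed (44 mm diameter, 110 mm long), origin at its middle; at the stop its middle is 22 mm up from the chute's lower end
- queue2: the second canister held up, touching the first, same kind, origin at its middle
- drawer (a joint): opening of the quarantine drawer in m: 0 is fully home, it grows as the drawer comes out towards the unit's front (max 0.16); it starts 0.115 to 0.13 open. It slides with about 1 N of friction; a ball catch resists with about 5 N over the last 11 to 5 mm and then draws it home and holds it
- drawer_front (a point): middle of the outer face of the drawer's flat front panel, 50 mm above the bench; the panel is 172 mm wide, 12 mm thick and reaches from 6 to 88 mm above the bench; closed, its outer face stands 12 mm in front of the unit's front face. Axes parallel to the unit's; moves with the drawer
- drawer_floor (a point): point on the drawer's floor (18 mm above the bench), middle of its width, 57.5 mm behind the front panel's inside, in a trough between two ribs. Inside: 160 mm wide, 236 mm deep, walls to 60 mm above the bench; ribs 3 mm high along y every 29 mm keep a canister laid across from rolling. Open from above only in front of the unit's face. Axes parallel to the unit's; moves with the drawer
- slide_box: black slide box 85 x 100 x 34 mm on the unit's flat deck behind the drawer; origin under its middle; leave alone
- tally_counter: steel hand tally counter 50 x 60 x 28 mm on the bench to the right of the unit; leave alone
- stain_bottle: amber bottle 64 mm in diameter, 150 mm high, on the bench to the left of the unit; leave alone
- beaker: glass beaker 70 mm in diameter, 90 mm high, on the bench to the right of the unit; leave alone
- mouse: computer mouse 100 x 58 x 34 mm on the bench to the left; leave alone
Things that resemble listed ones, but are neither listed nor needed, are in the scene too. What is shaped like the jammed but turquoise is not meant. What is shaped like the queue1 but blue is not meant.

How it is judged:
By the outcome, as a careful person would: the job done as asked, in the order asked, and still so for the second after the job is handed in, with the robot touching nothing.
It also fails if it takes over 54 s, if anything falls off the work surface, if the arm or the gripper's body presses on something with over 40 N, if the wrist force passes 120 N, or if a joint passes its speed limit or range.

ROBOT

A 6-joint arm with a two-finger parallel gripper is mounted at the origin on the work surface. World frame = base frame: x ahead of the robot, y to its left, z up, the work surface at z = 0. Lengths are in m, angles in rad, forces in N, time in s.
With the tool pointing down it reaches from about 0.375 to 0.975 m from the base axis. Payload 3.8 kg.
Tool frame: the origin (TCP) lies where the fingers leave the gripper's body, on its centre line; the fingertips stand 73 mm ahead of it and the grasp point (between the pads) lies 54 mm ahead of it; z points along the fingers, y is the line along which they close (so a half turn about z gives the same grasp; the last joint's range is limited). The gripper opens to 85 mm and grips with 20 to 120 N. Pads are 22 mm wide; open, the fingers measure 114 mm over their backs; the gripper's body (76 mm by 85 mm) begins 54 mm behind the grasp point. The pads swing forward as they close: fully open they stand 13 mm farther back than shut.
Start: joints at [-1.358, 0.264, 1.604, -0, 1.274, -0.037], TCP at [0.167, -0.654, 0.304] pointing down, gripper open.
Joint ranges: [-2.63, 2.63], [-0.94, 2.18], [0.31, 2.57], [-1.31, 4.45], [0, 2.66], [-2.55, 2.55]. Speed limits (rad/s): [2.57, 2.57, 3.14, 3.14, 3.14, 3.14].

INTERFACE

Orientations are given as a 3x3 rotation matrix whose columns are the frame's x, y, z axes.
In Python, from station import readout, cams, workorder gives the robot as it stands. The module is installed in compiled form; this text tells all that it offers.
- The arm moves only by the tool step_arm, never from a script. Its argument "increments" is a list of rows, each a list of 5 numbers: the shift along the tool's x, y, z as a fraction of full scale, then the turn about the tool's z as a fraction of full scale, then the opening, from 0 (shut) to 1 (fully open). A call has 1 to 12 rows; each row shifts and turns the commanded pose from where the row before left it, along the tool's axes as they then stand; what a row does not reach is not made up. Full scale, the value 1, is 2 cm for a shift and 180 degrees for a turn. A row lasts 1/12 s, in which the tool goes at most 41.7 mm and 7.16 degrees, less where a joint would pass 70% of its speed; a pose out of reach is approached as far as the arm can. A call with a number of a shift or a turn outside -1 to 1 is refused whole. A call with a gripper value outside its range is refused whole. The fingers move at their own pace and stop on an object; "force" is the grip in N (left out, the last holds). Time passes only in rows, so rows that do not move let the fingers close. It gives the time, the measured TCP pose, the force, the opening and the grip force at its end, in the units of the state.
- readout.sense(): the state, without advancing time (a new reading comes with each control period).
- cams.camera(name): name is "scene" or "top"; returns a dict with "frame" (384x512x3 uint8, blue, green, red), "K" (3x3 intrinsics, pixels), "D" ([k1, k2, p1, p2, k3] as OpenCV has them; the pictures are not rectified), "view" (4x4, takes a point from world to camera coordinates). Camera axes: x right, y down, z forward; pixel columns grow to the right and rows downward; lengths in m; the calibration is good to about 2 mm. A picture is of the moment at which its call begins. There is no depth.
- workorder.sign_off(): hands the job in; it is judged then, once.
The state is a dict: "clock": time; "joints": joint angles; "joint_vel": joint speeds; "joint_torque": joint torques, N m; "eef_pos": TCP position; "eef_rot": TCP orientation; "wrist_force": force on the tool from outside, world axes, zero at the start; "wrist_torque": the same for the moment, N m; "width": finger opening in m; "grip_force": force on a finger pad.
Only numpy, scipy, OpenCV 4.12 (cv2) and the standard library are available. Lean on these libraries where they do the work, as an engineer would, in place of code of your own. Each camera call takes 0.05 s, during which the arm holds its last target. There are 200 camera calls.

## Working session

There is one attempt and no reset: what is moved stays moved. The work goes in short steps, Python scripts to look and compute and a tool call to move; the robot and the scene stay as the last step left them, time stands still between calls to the robot, and variables do not carry over. Pictures are saved under pics/ and viewed, at most 14 in all, crops included, and the job is handed in when it is done.

Besides the shell and the picture viewer there is one more tool, called after "Call:" by a JSON object that holds its "api" and its "payload". step_arm: Moves the arm, as the interface text tells. Its arguments: {"type":"object","properties":{"increments":{"type":"array"},"force":{"type":"number"}},"required":["increments"]}

```bash
mkdir -p pics
python3 - <<'E'
from station import readout, cams
import cv2,numpy as np
for n in("scene","top"):
    c=cams.camera(n); cv2.imwrite(f"pics/{n}0.png",c["frame"]); print(n,c["K"].round(1).tolist(),c["D"],c["view"].round(4).tolist())
s=readout.sense();print(s)
E
```

```text
scene [[411.8, 0.0, 252.3], [0.0, 411.8, 194.0], [0.0, 0.0, 1.0]] [-0.06014448  0.          0.          0.          0.        ] [[0.6464, 0.7628, 0.0191, -0.4174], [0.5513, -0.4496, -0.7028, -0.1782], [-0.5275, 0.4648, -0.7112, 1.6699], [0.0, 0.0, 0.0, 1.0]]
top [[405.3, 0.0, 251.4], [0.0, 405.3, 194.2], [0.0, 0.0, 1.0]] [-0.13995263  0.          0.          0.          0.        ] [[-0.0246, -0.9997, -0.0005, 0.0567], [-0.9958, 0.0245, -0.0881, 0.6123], [0.088, -0.0017, -0.9961, 1.2436], [0.0, 0.0, 0.0, 1.0]]
{'clock': 0.1, 'joints': array([-1.35790706e+00,  2.64711150e-01,  1.60528613e+00, -6.12544671e-06,
        1.27368942e+00, -3.69208241e-02]), 'joint_vel': array([ 9.05194635e-04, -5.58620251e-04, -2.56865259e-03,  6.86766747e-04,
       -5.12414522e-05,  2.64731962e-04]), 'joint_torque': array([ 2.83033514e-04, -5.16707575e+01, -3.68589664e+01, -8.48839522e-05,
        6.32346535e-03,  1.56612958e-05]), 'eef_pos': array([ 0.16674461, -0.65353436,  0.3026376 ]), 'eef_rot': array([[ 9.68958960e-01,  2.47221222e-01, -4.48166310e-04],
       [ 2.47221618e-01, -9.68956804e-01,  2.04554061e-03],
       [ 7.14472557e-05, -2.09284130e-03, -9.99997807e-01]]), 'wrist_force': array([-0.26102181, -0.18970762,  0.1273644 ]), 'wrist_torque': array([0.01049588, 0.01537441, 0.02366025]), 'grip_force': 0.0, 'width': 0.08535550875124139}
```

View pics/scene0.png

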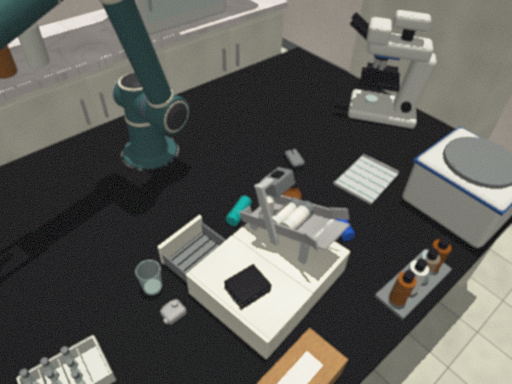

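View pics/top0.png

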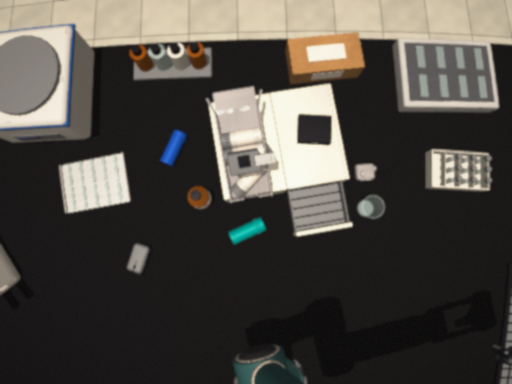

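The scene view shows the unit at about (265,265), with the drawer open at (190,248) and the chute and reader at (290,210). In the top view the front edge runs from (222,200) to (350,183), and the drawer panel from (296,234) to (352,225).

Candidates for the jammed canister, by top-view pixel:
- the white one askew at about (252,184), which fits the description
- the white queue canisters at about (240,137)
- the turquoise one at (247,231), a decoy
- the blue one at (173,147), a decoy

Next I check this choice in one close crop.

Run:
```python
import cv2,numpy as np
t=cv2.imread("pics/top0.png");s=cv2.imread("pics/scene0.png")
a=cv2.resize(t[80:245,200:360],None,fx=2.5,fy=2.5,interpolation=cv2.INTER_CUBIC)
b=cv2.resize(s[160:280,225:360],None,fx=2.9,fy=2.9,interpolation=cv2.INTER_CUBIC)
o=np.zeros((600,800,3),np.uint8);o[:a.shape[0],:a.shape[1]]=a;o[:b.shape[0],405:405+b.shape[1]]=b[:,:395];cv2.imwrite("pics/crop1.png",o[:420])
```

```text
(no output)
```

View pics/crop1.png

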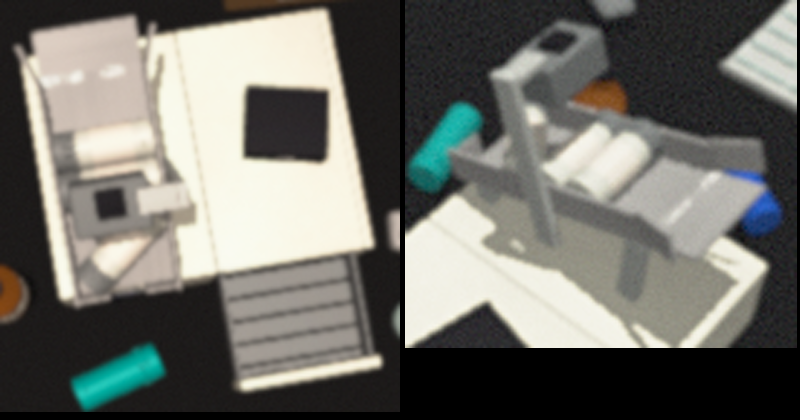

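The crop shows the jammed canister as the white one with its grey cap at the lower left, under the reader at top pixel (246,185), which matches the description. Deck corners in the top view: front left (225,201), front right (349,179), back right (331,84). The panel top runs from (296,236) to (353,226).

```bash
cat > h.py <<'E'
import cv2,numpy as np
from station import cams,readout
def ray(c,px):
    u=cv2.undistortPoints(np.array([[px]],float),c["K"],c["D"])[0,0]
    V=c["view"];R=V[:3,:3];return -R.T@V[:3,3],R.T@np.array([*u,1])
def onz(c,px,z):
    o,d=ray(c,px);return o+d*(z-o[2])/d[2]
def proj(c,P):
    return cv2.projectPoints(np.asarray(P,float).reshape(-1,3),cv2.Rodrigues(c["view"][:3,:3])[0],c["view"][:3,3],c["K"],c["D"])[0][:,0]
E
cat > m.py <<'E'
from h import *
c=cams.camera("top");f=c["frame"].astype(int)
FL,FR,BR=[onz(c,p,.1) for p in((224.8,200.8),(349.2,178.8),(331.2,84))]
print(FL,FR,BR,np.linalg.norm(FL-FR),np.linalg.norm(BR-FR))
g=f.min(2)
# refine: right edge & panel & front edge by subpixel crossings along lines
def edge(p,d,thr):
    s=np.arange(-6,6,.1);q=np.array(p)+s[:,None]*np.array(d)
    v=cv2.remap(g.astype(np.float32),q[:,:1].astype(np.float32),q[:,1:].astype(np.float32),cv2.INTER_LINEAR)[:,0]
    k=np.argmax(np.abs(np.diff(v)));gr=np.abs(np.gradient(v));w=gr**2;return np.array(p)+np.sum(s*w)/w.sum()*np.array(d)
def line(a,b,z,n=12):
    a=np.array(a);b=np.array(b);t=(b-a)/np.linalg.norm(b-a);nn=np.array([-t[1],t[0]])
    P=np.array([onz(c,edge(a+(b-a)*k,nn,0),z) for k in np.linspace(.12,.88,n)])
    m=P.mean(0);u=np.linalg.svd(P-m)[2][0];print("line",m,u,np.std((P-m)@np.array([-u[1],u[0],0])));return m,u
def inter(A,B):
    k=np.linalg.solve(np.array([A[1][:2],-B[1][:2]]).T,(B[0]-A[0])[:2]);return A[0]+k[0]*A[1]
R=line((349.2,178.8),(331.2,84),.1)
B=line((331.2,84),(270,93),.1)
P=line((296,236),(352.8,226.4),.088)
u=R[1]*np.sign(R[1][0]);yaw=np.arctan2(u[1],u[0])
ub=B[1]*np.sign(B[1][1]);yb=np.arctan2(-ub[0],ub[1]);up=P[1]*np.sign(P[1][1]);yp=np.arctan2(-up[0],up[1])
br=inter(R,B);print("yaws deg",np.degrees([yaw,yb,yp]),"BR",br)
yw=np.mean([yaw,yb])
X=np.array([np.cos(yw),np.sin(yw),0]);Y=np.array([-X[1],X[0],0])
O=br-.3*X+.19*Y;O[2]=0
print("O",O,"yaw",np.degrees(yw),"FR resid",(FR-O)@X,(FR-O)@Y,"FL",(FL-O)@X,(FL-O)@Y)
xo=(P[0]-O)@X;print("panel outer x",xo,"opening",-xo-.012)
np.savez("u.npz",O=O,X=X,Y=Y)
Z=np.array([0,0,1]);U=np.array([X,Y,Z]).T
t=np.radians(20);C=U@np.array([[np.cos(t),0,-np.sin(t)],[0,1,0],[np.sin(t),0,np.cos(t)]])
o=c["frame"].copy()
for y0 in(.07,):
  CO=O+y0*Y+np.array([0,0,.125])
  L=[C@np.array(p)+CO for p in[(0,.057,.03),(0,-.057,.03),(.25,.057,.03),(.25,-.057,.03),(.094,.04,.16),(.094,-.04,.16),(.149,.04,.16),(.051,0,.044),(.0164,.0427,.044),(.0856,-.0427,.044)]]
  L+= [O,O+.38*0*Y+np.array([0,0,.1])+.19*Y,O-.19*Y+[0,0,.1],O+.3*X+.19*Y+[0,0,.1]]
  pp=proj(c,L);print(pp.round(1).tolist())
  o=cv2.resize(o[80:245,200:360],None,fx=3.6,fy=3.6,interpolation=cv2.INTER_CUBIC)
  for p in pp:cv2.circle(o,tuple(int(v) for v in((p-[200,80]+.5)*3.6)),2,(0,0,255),-1)
cv2.imwrite("pics/chk.png",o)
E
python3 m.py
```

```text
[0.58939126 0.12083493 0.1       ] [ 0.64602972 -0.25158346  0.1       ] [ 0.94143503 -0.21209418  0.1       ] 0.3767006419514939 0.29803305418966247
line [ 0.79161979 -0.23087316  0.1       ] [ 9.89516439e-01  1.44420279e-01 -1.87491145e-16] 0.0007654575140043384
line [ 0.93212078 -0.116445    0.1       ] [-1.46504226e-01  9.89210044e-01 -2.93804354e-16] 0.0002703173280178664
line [ 0.49553401 -0.17239422  0.088     ] [ 0.14639922 -0.98922559  0.        ] 0.0004848541572670582
yaws deg [8.30371029 8.42439528 8.4183136 ] BR [ 0.94573652 -0.20837977  0.1       ]
O [ 0.62128954 -0.06403935  0.        ] yaw 8.36405278650383 FR resid -0.002803568135468711 -0.1891481221854945 FL -0.0046667613149354165 0.18754791198243184
panel outer x -0.14017952424575633 opening 0.12817952424575632
[[245.0, 197.8], [284.8, 190.9], [229.8, 109.1], [271.7, 102.1], [247.8, 174.0], [279.9, 168.6], [244.2, 152.1], [262.6, 178.0], [249.4, 192.6], [276.0, 163.2], [284.3, 191.7], [223.7, 199.4], [349.3, 177.8], [207.8, 102.5]]
```

View pics/chk.png

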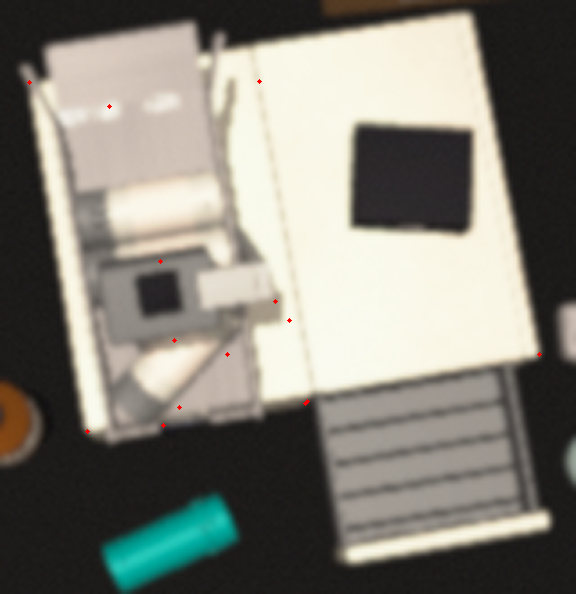

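The check shows the deck and drawer fit: opening about 0.128 m, yaw 8.4°. The chute lies about 13 px further left than I assumed, so I measure it directly from pixels.

Run:
```python
from h import *
t=cv2.imread("pics/top0.png")
a=cv2.resize(t[165:208,222:280],None,fx=13,fy=13,interpolation=cv2.INTER_CUBIC)
a=cv2.convertScaleAbs(a,alpha=1.1)
for i in range(0,58,5): cv2.putText(a,str(222+i),(i*13,10),0,.35,(0,255,255));cv2.line(a,(int((i+.5)*13),12),(int((i+.5)*13),18),(0,255,255))
for i in range(0,43,5): cv2.putText(a,str(165+i),(0,int((i+.5)*13)+4),0,.35,(0,255,255))
cv2.imwrite("pics/z.png",a)
```

```text
(no output)
```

View pics/z.png

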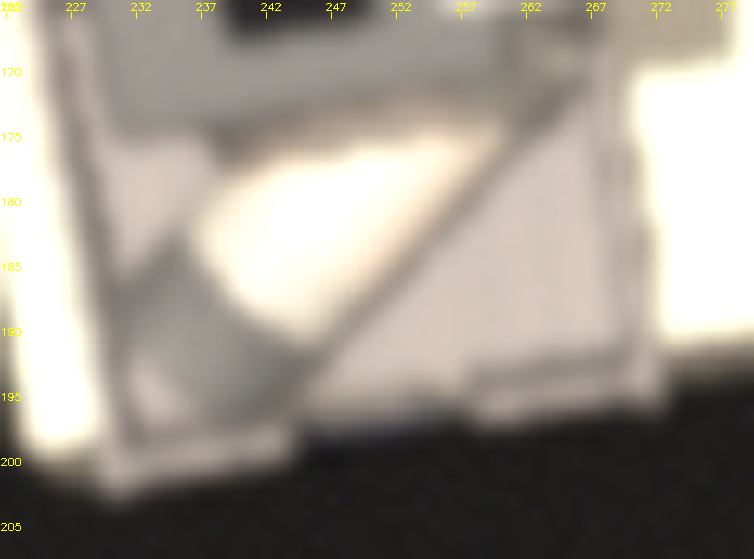

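Crop of the jam (px): wall low ends at (229.2,202.6) and (272.7,195.7), cap/body boundary centre (241,187), and the lower-right silhouette from (245.3,191) to (260,174.9).

Run:
```python
from h import *
d=np.load("u.npz");O,X,Y=d["O"],d["X"],d["Y"]
c=cams.camera("top")
U=np.array([X,Y,[0,0,1]]).T
def un(px,z): return (U.T@(onz(c,px,z)-O)*1e3).round(1)
for n,px,z in[("wallL",(229.2,202.6),.1532),("wallR",(272.7,195.7),.1532),("rdr front-left low",(230.0,175.5),.2558),("wallL inner",(231,199.5),.1532),("wallR inner",(270.3,192.7),.1532),("bnd",(241,187),.157),("sil1",(245.3,191),.155),("sil2",(260,174.9),.17),("deckFL",(223.9,200.3),.1)]: print(n,un(px,z))
s=readout.sense();print(s["eef_pos"],s["clock"])
```

```text
wallL [-16.2 173.3 153.2]
wallR [-17.8  49.1 153.2]
rdr front-left low [ 44.8 155.3 255.8]
wallL inner [ -8.4 166.9 153.2]
wallR inner [ -8.2  54.3 153.2]
bnd [ 21.4 133.1 157. ]
sil1 [  8.3 123.  155. ]
sil2 [ 44.4  75.  170. ]
deckFL [ -2.8 189.9 100. ]
[ 0.16678444 -0.65368834  0.30301438] 0.2
```

The chute origin is at about (0, 86) mm in the unit frame, after a 25 mm y offset confirmed by the panel centre. The canister is turned 39°, as described. Now I rise and turn.

Call:
{"api": "step_arm", "payload": {"increments": [[0,0,-0.6,-0.038,1],[0,0,-0.6,-0.038,1],[0,0,-0.6,-0.038,1],[0,0,-0.6,-0.038,1],[0,0,-0.6,-0.038,1],[0,0,-0.6,-0.038,1],[0,0,-0.6,-0.038,1],[0,0,-0.6,-0.038,1],[0,0,-0.6,-0.038,1]]}}

```text
clock: 0.95
eef_pos: [0.1668, -0.6539, 0.4121]
eef_rot: [[0.238, 0.971, -0.0], [0.971, -0.238, 0.001], [0.001, -0.0, -1.0]]
wrist_force: [-0.5, 0.1, 0.5]
width: 0.0852
grip_force: 0.0
```

Call:
{"api": "step_arm", "payload": {"increments": [[0,0,-0.6,-0.038,1],[0,0,-0.6,-0.038,1],[0,0,-0.6,-0.038,1],[0,0,-0.6,-0.038,1],[0,0,-0.6,-0.038,1],[0,0,-0.6,-0.038,1],[0,0,-0.6,-0.038,1],[0,0,-0.6,-0.038,1],[0,0,-0.6,-0.038,1]]}}

```text
clock: 1.7
eef_pos: [0.1668, -0.6539, 0.5201]
eef_rot: [[-0.74, 0.672, -0.0], [0.672, 0.74, 0.001], [0.001, 0.0, -1.0]]
wrist_force: [-0.1, -0.6, 0.1]
width: 0.0851
grip_force: 0.0
```

```bash
cat > s.py <<'E'
from h import *
s=readout.sense();np.set_printoptions(precision=4,suppress=True)
print(s["clock"],s["joints"],s["eef_pos"],"r",np.hypot(*s["eef_pos"][:2]));print(s["eef_rot"]);print("w",s["width"],s["grip_force"],"F",s["wrist_force"])
z=s["eef_rot"][:,2];print("lean",np.degrees(np.arccos(-z[2])),"az",np.degrees(np.arctan2(z[1],z[0])))
d=np.load("u.npz");X,Y=d["X"],d["Y"];O=d["O"]+.025*Y-.002*X
U=np.array([X,Y,[0,0,1]]).T;t=np.radians(20)
C=U@np.array([[np.cos(t),0,-np.sin(t)],[0,1,0],[np.sin(t),0,np.cos(t)]]);CO=O+U@[0,.086,.125]
R=s["eef_rot"];p=s["eef_pos"];g=p+.054*z
def toolto(w): return R.T@(np.asarray(w)-p)*50  # units of 2cm
E
python3 - <<'E'
from s import *
print(toolto(O+U@[-.1,.05,.50]))
E
```

```text
1.7 [-1.3579  0.2167  1.275   0.      1.6506 -2.1917] [ 0.1668 -0.6539  0.5201] r 0.6748896746452352
[[-0.7405  0.6721 -0.0001]
 [ 0.6721  0.7405  0.0007]
 [ 0.0006  0.0004 -1.    ]]
w 0.08512019263558862 0.0 F [-0.0878 -0.636   0.0852]
lean 0.04004552086571096 az 101.59904683308605
[ 9.1329 35.5515  1.0228]
```

Call:
{"api": "step_arm", "payload": {"increments": [[0.125,0.95,0,0,1],[0.125,0.95,0,0,1],[0.125,0.95,0,0,1],[0.125,0.95,0,0,1],[0.125,0.95,0,0,1],[0.125,0.95,0,0,1],[0.125,0.95,0,0,1],[0.125,0.95,0,0,1],[0.125,0.95,0,0,1],[0.125,0.95,0,0,1],[0.125,0.95,0,0,1],[0.125,0.95,0,0,1]]}}

```text
clock: 2.7
eef_pos: [0.2995, -0.4646, 0.5197]
eef_rot: [[-0.736, 0.676, -0.0], [0.676, 0.736, 0.0], [0.0, 0.0, -1.0]]
wrist_force: [-0.8, 0.1, -0.8]
width: 0.0854
grip_force: 0.0
```

Call:
{"api": "step_arm", "payload": {"increments": [[0.125,0.95,0,0,1],[0.125,0.95,0,0,1],[0.125,0.95,0,0,1],[0.125,0.95,0,0,1],[0.125,0.95,0,0,1],[0.125,0.95,0,0,1],[0.125,0.95,0,0,1],[0.125,0.95,0,0,1],[0.125,0.95,0,0,1],[0.125,0.95,0,0,1],[0.125,0.95,0,0,1],[0.125,0.95,0,0,1]]}}

```text
clock: 3.7
eef_pos: [0.4315, -0.2764, 0.5198]
eef_rot: [[-0.737, 0.676, 0.0], [0.676, 0.737, 0.0], [0.0, 0.0, -1.0]]
wrist_force: [1.1, -0.1, 0.3]
width: 0.0855
grip_force: 0.0
```

Call:
{"api": "step_arm", "payload": {"increments": [[0.125,0.95,0,0,1],[0.125,0.95,0,0,1],[0.125,0.95,0,0,1],[0.125,0.95,0,0,1],[0.125,0.95,0,0,1],[0.125,0.95,0,0,1],[0.125,0.95,0,0,1],[0.125,0.95,0,0,1],[0.125,0.95,0,0,1],[0.125,0.95,0,0,1],[0.125,0.95,0,0,1],[0.125,0.95,0,0,1]]}}

```text
clock: 4.7
eef_pos: [0.5635, -0.0882, 0.5197]
eef_rot: [[-0.737, 0.676, -0.0], [0.676, 0.737, 0.0], [0.0, -0.0, -1.0]]
wrist_force: [0.6, 0.3, 0.3]
width: 0.0852
grip_force: 0.0
```

Call:
{"api": "step_arm", "payload": {"increments": [[0.125,0.95,0,0,1],[0.125,0.95,0,0,1],[0.125,0.95,0,0,1],[0.125,0.95,0,0,1],[0.125,0.95,0,0,1],[0.125,0.95,0,0,1],[0.125,0.95,0,0,1],[0.125,0.95,0,0,1],[0.125,0.95,0,0,1],[0.125,0.95,0,0,1],[0.125,0.95,0,0,1],[0.125,0.95,0,0,1]]}}

```text
clock: 5.7
eef_pos: [0.6956, 0.1, 0.5196]
eef_rot: [[-0.737, 0.676, -0.0], [0.676, 0.737, -0.0], [0.0, -0.0, -1.0]]
wrist_force: [0.5, 1.3, 0.2]
width: 0.0853
grip_force: 0.0
```

Run:
```python
from s import *
print("dir X in tool",R.T@X)
```

```text
5.7 [ 0.1073  0.2739  1.2061 -0.      1.6621 -0.7206] [0.6956 0.1    0.5196] r 0.7027712126837123
[[-0.7366  0.6764 -0.0005]
 [ 0.6764  0.7366 -0.0001]
 [ 0.0003 -0.0004 -1.    ]]
w 0.08533200997804902 0.0 F [0.5336 1.2883 0.2019]
lean 0.02807349410745278 az -170.2540462164128
dir X in tool [-0.6304  0.7763 -0.0005]
```

Call:
{"api": "step_arm", "payload": {"increments": [[-0.63,0.776,0,0,1],[-0.63,0.776,0,0,1],[-0.63,0.776,0,0,1],[-0.63,0.776,0,0,1],[-0.63,0.776,0,0,1],[-0.63,0.776,0,0,1],[-0.63,0.776,0,0,1],[-0.63,0.776,0,0,1],[-0.63,0.776,0,0,1],[-0.63,0.776,0,0,1],[-0.63,0.776,0,0,1],[-0.63,0.776,0,0,1]]}}

```text
clock: 6.7
eef_pos: [0.9176, 0.132, 0.4982]
eef_rot: [[-0.737, 0.676, -0.004], [0.676, 0.737, 0.0], [0.003, -0.002, -1.0]]
wrist_force: [0.2, 0.9, -4.4]
width: 0.0854
grip_force: 0.0
```

Call:
{"api": "step_arm", "payload": {"increments": [[-0.63,0.776,0,0,1],[-0.63,0.776,0,0,1],[-0.63,0.776,0,0,1],[-0.63,0.776,0,0,1]]}}

```text
clock: 7.03
eef_pos: [0.9434, 0.1356, 0.4885]
eef_rot: [[-0.735, 0.675, 0.066], [0.677, 0.736, 0.009], [-0.042, 0.052, -0.998]]
wrist_force: [0.5, -0.5, 0.1]
width: 0.0855
grip_force: 0.0
```

Run:
```python
from s import *
print("dir X in tool",R.T@X)
```

```text
7.0333 [ 0.1162  0.9055  0.3108  0.0017  1.8583 -0.7112] [0.9434 0.1356 0.4885] r 0.9530536008889463
[[-0.7351  0.6747  0.0662]
 [ 0.6766  0.7363  0.0094]
 [-0.0424  0.0517 -0.9978]]
w 0.08553446833436092 0.0 F [ 0.519  -0.5477  0.1   ]
lean 3.8358080216684067 az 8.090005042917879
dir X in tool [-0.6289  0.7746  0.0669]
```

Call:
{"api": "step_arm", "payload": {"increments": [[-0.63,0.776,0,0,0.66],[-0.63,0.776,0,0,0.66],[-0.63,0.776,0,0,0.66],[-0.63,0.776,0,0,0.66],[-0.63,0.776,0,0,0.66],[-0.63,0.776,0,0,0.66],[-0.63,0.776,0,0,0.66],[-0.63,0.776,0,0,0.66]]}}

```text
clock: 7.7
eef_pos: [0.992, 0.1429, 0.4476]
eef_rot: [[-0.728, 0.666, 0.162], [0.678, 0.735, 0.023], [-0.103, 0.126, -0.987]]
wrist_force: [0.5, 0.3, -0.5]
width: 0.0562
grip_force: 0.0
```

Run:
```python
from s import *
print("dir X in tool",R.T@X)
```

```text
7.7 [ 0.1171  0.9518  0.3114  0.0042  1.7146 -0.7098] [0.992  0.1429 0.4476] r 1.0022475366142334
[[-0.7281  0.6662  0.1615]
 [ 0.6777  0.735   0.0232]
 [-0.1032  0.1264 -0.9866]]
w 0.056229787297123905 0.0 F [ 0.4777  0.3412 -0.5321]
lean 9.39128276817974 az 8.17992526451158
dir X in tool [-0.6217  0.766   0.1632]
```

Call:
{"api": "step_arm", "payload": {"increments": [[-0.8,0.98,-0.6,0,0.66],[-0.8,0.98,-0.6,0,0.66],[-0.8,0.98,-0.6,0,0.66],[-0.8,0.98,-0.6,0,0.66],[-0.8,0.98,-0.6,0,0.66],[-0.8,0.98,-0.6,0,0.66],[-0.8,0.98,-0.6,0,0.66],[-0.8,0.98,-0.6,0,0.66]]}}

```text
clock: 8.37
eef_pos: [1.0067, 0.1451, 0.5076]
eef_rot: [[-0.705, 0.638, 0.309], [0.681, 0.731, 0.044], [-0.197, 0.241, -0.95]]
wrist_force: [-0.1, -0.7, 0.6]
width: 0.0563
grip_force: 0.0
```

Run:
```python
from s import *
print("dir X in tool",R.T@X)
```

```text
8.3667 [ 0.1165  0.8987  0.3117  0.0082  1.6142 -0.7098] [1.0067 0.1451 0.5076] r 1.0170960134694313
[[-0.7053  0.6382  0.3087]
 [ 0.6809  0.731   0.0444]
 [-0.1973  0.2415 -0.9501]]
w 0.05632525434488838 0.0 F [-0.1468 -0.6552  0.5986]
lean 18.170927291132315 az 8.186218700905597
dir X in tool [-0.5987  0.7377  0.3119]
```

Call:
{"api": "step_arm", "payload": {"increments": [[-0.8,0.98,-0.3,0,0.66],[-0.8,0.98,-0.3,0,0.66],[-0.8,0.98,-0.3,0,0.66],[-0.8,0.98,-0.3,0,0.66],[-0.8,0.98,-0.3,0,0.66],[-0.8,0.98,-0.3,0,0.66],[-0.8,0.98,-0.3,0,0.66],[-0.8,0.98,-0.3,0,0.66],[-0.8,0.98,-0.3,0,0.66],[-0.8,0.98,-0.3,0,0.66]]}}

```text
clock: 9.2
eef_pos: [1.0349, 0.1492, 0.5564]
eef_rot: [[-0.661, 0.584, 0.472], [0.687, 0.723, 0.068], [-0.302, 0.369, -0.879]]
wrist_force: [0.4, -0.9, 0.6]
width: 0.0563
grip_force: 0.0
```

Run:
```python
from s import *
print("dir X in tool",R.T@X)
```

```text
9.2 [ 0.1159  0.8669  0.3118  0.013   1.4659 -0.71  ] [1.0349 0.1492 0.5564] r 1.0456292273912666
[[-0.6607  0.5836  0.4721]
 [ 0.6873  0.7231  0.068 ]
 [-0.3017  0.3694 -0.8789]]
w 0.056291713981580074 0.0 F [ 0.4293 -0.8906  0.5801]
lean 28.484635263371693 az 8.193446934929979
dir X in tool [-0.5537  0.6826  0.4769]
```

Call:
{"api": "step_arm", "payload": {"increments": [[-0.8,0.98,-0.3,0,0.66],[-0.8,0.98,-0.3,0,0.66]]}}

```text
clock: 9.37
eef_pos: [1.0381, 0.1496, 0.5702]
eef_rot: [[-0.65, 0.57, 0.503], [0.689, 0.721, 0.072], [-0.321, 0.394, -0.861]]
wrist_force: [0.0, 0.0, 0.4]
width: 0.0562
grip_force: 0.0
```

Run:
```python
from s import *
print("closing in chute",C.T@R[:,1],"tool x in chute",C.T@R[:,0], "z",C.T@z)
G=CO+C@(np.array([51-14*.629,14*.777,27])/1e3)
T=G-.054*z
for b in(.2,.1,0): q=T-b*z;print(b,q,"tool units",toolto(q),"unit",U.T@(q-O))
print("hor.",toolto([*(T-.2*z)[:2],.56]), "down",R.T@[0,0,-50])
```

```text
9.3667 [ 0.1158  0.8571  0.3118  0.0139  1.4398 -0.7101] [1.0381 0.1496 0.5702] r 1.0488152454632715
[[-0.6496  0.5701  0.5029]
 [ 0.689   0.7212  0.0724]
 [-0.3214  0.3936 -0.8613]]
w 0.05618282888047596 0.0 F [0.0296 0.0441 0.4205]
lean 30.539382796090223 az 8.193491337467687
closing in chute [0.7632 0.6306 0.141 ] tool x in chute [-0.6197  0.7761 -0.1165] z [ 0.1829 -0.0015 -0.9831]
0.2 [0.5039 0.0423 0.3836] tool units [ 16.6511 -22.7705  -5.7842] unit [-0.0986  0.0973  0.3836]
0.1 [0.5542 0.0495 0.2974] tool units [ 16.6511 -22.7705  -0.7842] unit [-0.0478  0.0971  0.2974]
0 [0.6045 0.0568 0.2113] tool units [ 16.6511 -22.7705   4.2158] unit [0.003  0.097  0.2113]
hor. [ 13.8156 -19.2987 -13.3821] down [ 16.071  -19.6778  43.064 ]
```

Call:
{"api": "step_arm", "payload": {"increments": [[0.575,-0.804,-0.558,0,0.66],[0.575,-0.804,-0.558,0,0.66],[0.575,-0.804,-0.558,0,0.66],[0.575,-0.804,-0.558,0,0.66],[0.575,-0.804,-0.558,0,0.66],[0.575,-0.804,-0.558,0,0.66],[0.575,-0.804,-0.558,0,0.66],[0.575,-0.804,-0.558,0,0.66],[0.575,-0.804,-0.558,0,0.66],[0.575,-0.804,-0.558,0,0.66],[0.575,-0.804,-0.558,0,0.66],[0.575,-0.804,-0.558,0,0.66]]}}

```text
clock: 10.37
eef_pos: [0.7696, 0.0956, 0.5658]
eef_rot: [[-0.65, 0.57, 0.503], [0.689, 0.721, 0.072], [-0.321, 0.393, -0.861]]
wrist_force: [0.3, -0.3, -0.3]
width: 0.0563
grip_force: 0.0
```

Call:
{"api": "step_arm", "payload": {"increments": [[0.575,-0.804,-0.558,0,0.66],[0.575,-0.804,-0.558,0,0.66],[0.575,-0.804,-0.558,0,0.66],[0.575,-0.804,-0.558,0,0.66],[0.575,-0.804,-0.558,0,0.66],[0.575,-0.804,-0.558,0,0.66],[0.575,-0.804,-0.558,0,0.66],[0.575,-0.804,-0.558,0,0.66],[0.575,-0.804,-0.558,0,0.66],[0.575,-0.804,-0.558,0,0.66],[0.575,-0.804,-0.558,0,0.66],[0.575,-0.804,-0.558,0,0.66]]}}

```text
clock: 11.37
eef_pos: [0.5025, 0.0419, 0.5612]
eef_rot: [[-0.65, 0.57, 0.503], [0.689, 0.721, 0.072], [-0.322, 0.393, -0.861]]
wrist_force: [-0.9, 0.2, 1.1]
width: 0.0564
grip_force: 0.0
```

Call:
{"api": "step_arm", "payload": {"increments": [[0.315,-0.386,0.844,0,0.66],[0.315,-0.386,0.844,0,0.66],[0.315,-0.386,0.844,0,0.66],[0.315,-0.386,0.844,0,0.66],[0.315,-0.386,0.844,0,0.66],[0.315,-0.386,0.844,0,0.66],[0.315,-0.386,0.844,0,0.66],[0.315,-0.386,0.844,0,0.66],[0.315,-0.386,0.844,0,0.66]]}}

```text
clock: 12.12
eef_pos: [0.5034, 0.042, 0.3841]
eef_rot: [[-0.649, 0.57, 0.503], [0.689, 0.721, 0.072], [-0.322, 0.394, -0.861]]
wrist_force: [0.3, 0.0, -0.2]
width: 0.056
grip_force: 0.0
```

Run:
```python
from s import *
G=CO+C@(np.array([51-14*.629,14*.777,27])/1e3)
T=G-.054*z
for b in(.2,.1,0): q=T-b*z;print(b,q,"tool units",toolto(q))
c=cams.camera("scene");c2=cams.camera("top")
f=c["frame"];a=cv2.resize(f[100:280,180:360],None,fx=3.2,fy=3.2,interpolation=cv2.INTER_CUBIC)
cv2.imwrite("pics/v.png",a)
```

```text
12.1167 [-0.0076 -0.3833  2.1394  0.1004  0.8594 -0.8806] [0.5034 0.042  0.3841] r 0.5051694463470221
[[-0.6494  0.57    0.5034]
 [ 0.6889  0.7212  0.0721]
 [-0.322   0.3936 -0.861 ]]
w 0.05600180970039566 0.0 F [ 0.261   0.0311 -0.2482]
lean 30.56675391431616 az 8.15186870930069
0.2 [0.5038 0.0424 0.3835] tool units [0.0106 0.0141 0.0359]
0.1 [0.5541 0.0496 0.2974] tool units [0.0106 0.0141 5.0359]
0 [0.6045 0.0568 0.2113] tool units [ 0.0106  0.0141 10.0359]
```

View pics/v.png

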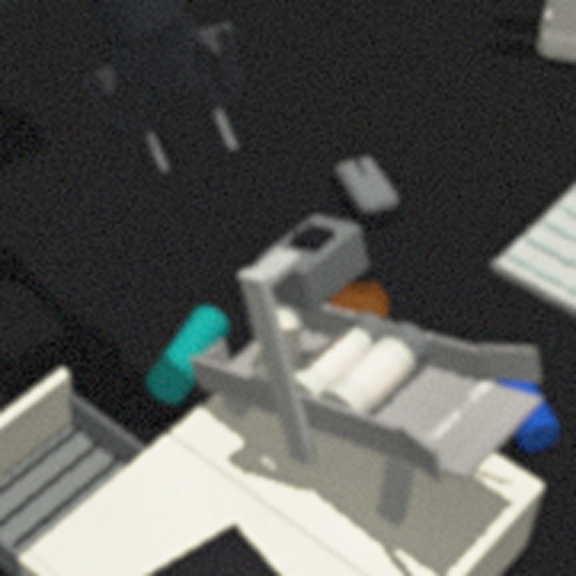

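The crop shows the open gripper at (240,140) in front of and above the chute, aimed down at it. I check my chute frame in this second view with corner pixels.

Run:
```python
from s import *
c=cams.camera("scene")
for n,p,ob in[("wallR low",(0,-.0607,.03),(240.9,209.4)),("wallR up",(.25,-.0607,.03),(316.9,247.8)),("wallL up",(.25,.0607,.03),(348.6,208.5)),("rdr rear-left top",(.149,.04,.16),(293,171)),("rdr rear-left bottom",(.149,.04,.105),(294,186))]:
    print(n,proj(c,CO+C@p)[0].round(1),ob)
f=c["frame"]
# finger tips: predicted
for sg in(1,-1): print("tip",proj(c,p+.073*z+sg*.028*R[:,1])[0].round(1) if False else proj(c,readout.sense()["eef_pos"]+.073*z+sg*.03*R[:,1])[0].round(1))
```

```text
12.2167 [-0.0076 -0.3815  2.1436  0.1002  0.8622 -0.8804] [0.5016 0.042  0.3799] r 0.5033049822230228
[[-0.6523  0.5733  0.4958]
 [ 0.6888  0.7213  0.0722]
 [-0.3163  0.3886 -0.8654]]
w 0.056246934654951224 0.0 F [-0.1905 -0.3398 -1.4884]
lean 30.07125404030305 az 8.283383158619078
wallR low [239.7 211.7] (240.9, 209.4)
wallR up [306.3 234.7] (316.9, 247.8)
wallL up [332.2 209.2] (348.6, 208.5)
rdr rear-left top [290.3 166.3] (293, 171)
rdr rear-left bottom [294.1 183.2] (294, 186)
tip [252.6 146.5]
tip [233.3 152.9]
```

Call:
{"api": "step_arm", "payload": {"increments": [[0,0,1,0,0.66],[0,0,1,0,0.66],[0,0,1,0,0.66],[0,0,1,0,0.66],[0,0,1,0,0.66],[0,0,1,0,0.66],[0,0,0,0,0.66]]}}

```text
clock: 12.85
eef_pos: [0.5642, 0.0508, 0.279]
eef_rot: [[-0.651, 0.572, 0.499], [0.689, 0.721, 0.072], [-0.319, 0.391, -0.864]]
wrist_force: [-0.8, -0.5, -0.2]
width: 0.0561
grip_force: 0.0
```

Run:
```python
from s import *
G=CO+C@(np.array([51-14*.629,14*.777,27])/1e3)
print("to go",toolto(G-.054*z))
c=cams.camera("scene");c2=cams.camera("top")
a=cv2.resize(c["frame"][150:250,215:315],None,fx=4,fy=4,interpolation=cv2.INTER_CUBIC);b=cv2.resize(c2["frame"][130:230,195:295],None,fx=4,fy=4,interpolation=cv2.INTER_CUBIC)
cv2.imwrite("pics/v2.png",np.hstack([a,b]))
```

```text
12.85 [ 0.0141 -0.1678  2.174   0.1136  0.6134 -0.8893] [0.5642 0.0508 0.279 ] r 0.5664817240593314
[[-0.6511  0.5718  0.4991]
 [ 0.6888  0.7213  0.0723]
 [-0.3187  0.3909 -0.8635]]
w 0.05612237846963216 0.0 F [-0.7696 -0.5424 -0.2282]
lean 30.286874771265342 az 8.239917852519952
to go [-0.0374  0.0544  3.9481]
```

View pics/v2.png

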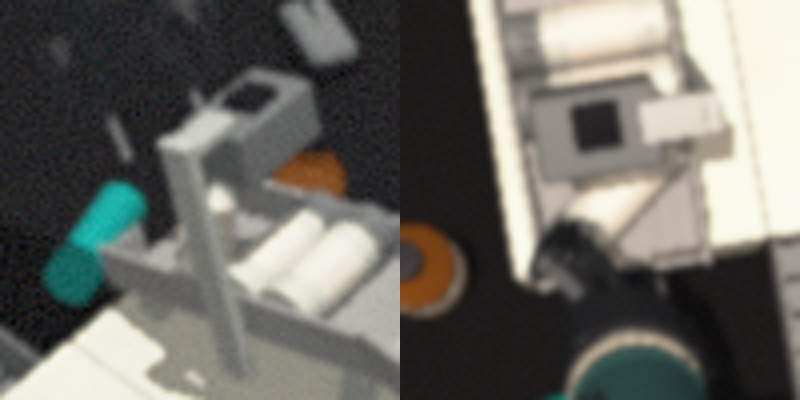

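Left half: canister end at (220,200) behind the bracket, fingers upper left. Right half: the hand at (590,265) is in line with the canister's cap half and heading up to about (600,215), clear of the reader. Descending slowly.

Call:
{"api": "step_arm", "payload": {"increments": [[0,0,0.7,0,0.66],[0,0,0.7,0,0.66],[0,0,0.5,0,0.66],[0,0,0.4,0,0.66],[0,0,0.3,0,0.66],[0,0,0,0,0.66]]}}

```text
clock: 13.45
eef_pos: [0.5898, 0.0544, 0.2353]
eef_rot: [[-0.651, 0.571, 0.501], [0.689, 0.721, 0.072], [-0.32, 0.392, -0.863]]
wrist_force: [0.3, 1.2, 1.1]
width: 0.0565
grip_force: 0.0
```

Call:
{"api": "step_arm", "payload": {"increments": [[0,0,0.35,0,0.66],[0,0,0.35,0,0.66],[0,0,0.3,0,0.66],[0,0,0,0,0.66]]}}

```text
clock: 13.78
eef_pos: [0.5996, 0.0559, 0.217]
eef_rot: [[-0.651, 0.572, 0.499], [0.689, 0.721, 0.072], [-0.319, 0.391, -0.863]]
wrist_force: [-0.7, 1.0, -0.3]
width: 0.0562
grip_force: 0.0
```

Run:
```python
from s import *
G=CO+C@(np.array([51-14*.629,14*.777,27])/1e3)
print("to go",toolto(G-.054*z), "Ftool",R.T@readout.sense()["wrist_force"])
```

```text
13.7833 [ 0.0241 -0.0224  2.1683  0.1324  0.4733 -0.9055] [0.5996 0.0559 0.217 ] r 0.6021651585281378
[[-0.6509  0.5717  0.4995]
 [ 0.6889  0.7213  0.0722]
 [-0.319   0.3911 -0.8633]]
w 0.056192381120461814 0.0 F [-0.6613  0.9555 -0.2814]
lean 30.31029347607338 az 8.224234854587431
to go [-0.0474  0.0699  0.3722] Ftool [ 1.1785  0.2012 -0.0184]
```

Call:
{"api": "step_arm", "payload": {"increments": [[0,0,0.25,0,0.66],[0,0,0.2,0,0.66],[0,0,0,0,0.66]]}}

```text
clock: 14.03
eef_pos: [0.6042, 0.0565, 0.2098]
eef_rot: [[-0.651, 0.571, 0.5], [0.689, 0.721, 0.072], [-0.32, 0.392, -0.863]]
wrist_force: [0.6, 0.6, -0.6]
width: 0.0565
grip_force: 0.0
```

Call:
{"api": "step_arm", "payload": {"increments": [[0,0,0,0,0.5],[0,0,0,0,0.45],[0,0,0,0,0.3],[0,0,0,0,0.3],[0,0,0,0,0.3]], "force": 40}}

```text
clock: 14.45
eef_pos: [0.605, 0.0575, 0.212]
eef_rot: [[-0.65, 0.569, 0.503], [0.689, 0.721, 0.074], [-0.321, 0.394, -0.861]]
wrist_force: [1.6, 5.1, 0.6]
width: 0.043
grip_force: 40.5
```

Call:
{"api": "step_arm", "payload": {"increments": [[0,0,-0.2,0,0.3],[0,0,-0.4,0,0.3],[0,0,-0.6,0,0.3],[0,0,-0.8,0,0.3],[0,0,-0.8,0,0.3],[0,0,-0.8,0,0.3],[0,0,-0.8,0,0.3],[0,0,-0.8,0,0.3],[0,0,-0.8,0,0.3],[0,0,-0.6,0,0.3]]}}

```text
clock: 15.28
eef_pos: [0.5376, 0.0469, 0.3258]
eef_rot: [[-0.65, 0.57, 0.502], [0.689, 0.721, 0.072], [-0.321, 0.393, -0.862]]
wrist_force: [-0.7, -0.3, -1.4]
width: 0.0427
grip_force: 43.0
```

Run:
```python
from s import *
c=cams.camera("scene");c2=cams.camera("top")
a=cv2.resize(c["frame"][130:260,180:310],None,fx=3,fy=3,interpolation=cv2.INTER_CUBIC);b=cv2.resize(c2["frame"][120:250,190:320],None,fx=3,fy=3,interpolation=cv2.INTER_CUBIC)
cv2.imwrite("pics/v3.png",np.hstack([a,b]))
print("hand unit",U.T@(p-O),"grasp unit",U.T@(g-O), "X,Y,Z in tool",R.T@X,R.T@Y,R.T@[0,0,1])
```

```text
15.2833 [ 0.0054 -0.2697  2.166   0.1055  0.7203 -0.8832] [0.5376 0.0469 0.3258] r 0.5396057530937416
[[-0.65    0.5705  0.502 ]
 [ 0.6888  0.7213  0.0722]
 [-0.321   0.3927 -0.8618]]
w 0.04273993506757295 43.00393044948578 F [-0.6626 -0.2697 -1.3635]
lean 30.477843174603905 az 8.179892411563472
hand unit [-0.0647  0.0969  0.3258] grasp unit [-0.0373  0.0968  0.2793] X,Y,Z in tool [-0.5429  0.6693  0.5072] [ 0.7761  0.6307 -0.0016] [-0.321   0.3927 -0.8618]
```

View pics/v3.png

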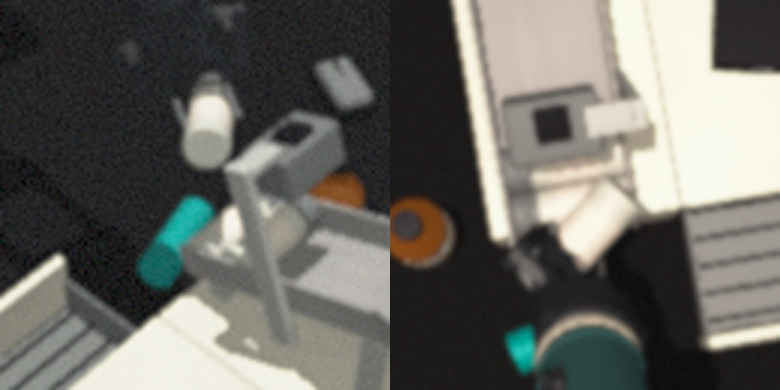

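The canister is held at (210,130) in the scene half, and the queue has rolled down to the stop. Next I pull back and turn it square.

Call:
{"api": "step_arm", "payload": {"increments": [[0,0,-0.4,0.038,0.3],[0,0,-0.4,0.038,0.3],[0,0,-0.4,0.038,0.3],[0,0,-0.4,0.038,0.3],[0,0,-0.4,0.038,0.3],[0,0,-0.4,0.038,0.3],[0,0,0,0,0.3]]}}

```text
clock: 15.97
eef_pos: [0.5143, 0.0435, 0.3666]
eef_rot: [[-0.113, 0.857, 0.502], [0.993, 0.089, 0.072], [0.017, 0.507, -0.862]]
wrist_force: [0.2, 0.3, -0.5]
width: 0.0428
grip_force: 42.9
```

Run:
```python
from s import *
print("X,Y,Z in tool",R.T@X,R.T@Y,R.T@[0,0,1])
G=O+U@[-.0415,-.101,.0443];T=G-.054*z
for b in(.12,.0): print(b,toolto(T-b*z),T-b*z)
```

```text
15.9667 [-0.0034 -0.3494  2.148   0.1014  0.8179 -0.1615] [0.5143 0.0435 0.3666] r 0.5161041029936133
[[-0.1131  0.8572  0.5024]
 [ 0.9934  0.0888  0.0722]
 [ 0.0173  0.5072 -0.8616]]
w 0.04277633757827066 42.87374138832092 F [ 0.2094  0.2576 -0.5261]
lean 30.499515693351775 az 8.174970060274859
X,Y,Z in tool [0.0326 0.861  0.5075] [ 0.9993 -0.0369 -0.0017] [ 0.0173  0.5072 -0.8616]
0.12 [-10.0919  -5.797    6.3884] [ 0.5019 -0.1581  0.1942]
0.0 [-10.0919  -5.797   12.3884] [ 0.5622 -0.1495  0.0908]
```

Call:
{"api": "step_arm", "payload": {"increments": [[-0.84,-0.483,0.532,0,0.3],[-0.84,-0.483,0.532,0,0.3],[-0.84,-0.483,0.532,0,0.3],[-0.84,-0.483,0.532,0,0.3],[-0.84,-0.483,0.532,0,0.3],[-0.84,-0.483,0.532,0,0.3],[-0.84,-0.483,0.532,0,0.3],[-0.84,-0.483,0.532,0,0.3],[-0.84,-0.483,0.532,0,0.3],[-0.84,-0.483,0.532,0,0.3],[-0.84,-0.483,0.532,0,0.3],[-0.84,-0.483,0.532,0,0.3]]}}

```text
clock: 16.97
eef_pos: [0.5015, -0.159, 0.192]
eef_rot: [[-0.118, 0.858, 0.5], [0.993, 0.095, 0.072], [0.014, 0.505, -0.863]]
wrist_force: [0.6, 0.5, -1.2]
width: 0.0425
grip_force: 42.9
```

Run:
```python
from s import *
G=O+U@[-.0415,-.101,.0443];T=G-.054*z
print(toolto(T),"go")
c=cams.camera("scene");c2=cams.camera("top")
a=cv2.resize(c["frame"][170:300,140:270],None,fx=3,fy=3,interpolation=cv2.INTER_CUBIC);b=cv2.resize(c2["frame"][130:260,250:380],None,fx=3,fy=3,interpolation=cv2.INTER_CUBIC)
cv2.imwrite("pics/v4.png",np.hstack([a,b]))
```

```text
16.9667 [-0.5182 -0.1063  2.3001  0.5853  0.5963 -1.0646] [ 0.5015 -0.159   0.192 ] r 0.5260843699636077
[[-0.1183  0.8578  0.5001]
 [ 0.9929  0.095   0.072 ]
 [ 0.0143  0.5051 -0.8629]]
w 0.04245652180490407 42.87550628185272 F [ 0.5681  0.5194 -1.164 ]
lean 30.350570828665766 az 8.19250281870925
[0.0419 0.1004 5.9177] go
```

View pics/v4.png

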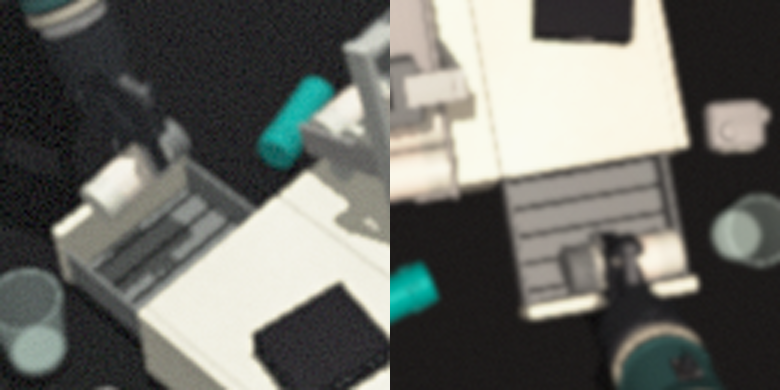

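The canister is square above the drawer, at (622,261) in the top half, and within its width. Lowering along the tool axis.

Call:
{"api": "step_arm", "payload": {"increments": [[0,0,0.8,0,0.3],[0,0,0.8,0,0.3],[0,0,0.8,0,0.3],[0,0,0.7,0,0.3],[0,0,0.6,0,0.3],[0,0,0.5,0,0.3],[0,0,0.4,0,0.3],[0,0,0.2,0,0.3],[0,0,0,0,0.3]], "force": 25}}

```text
clock: 17.82
eef_pos: [0.5501, -0.1507, 0.1104]
eef_rot: [[-0.117, 0.858, 0.5], [0.993, 0.093, 0.073], [0.016, 0.505, -0.863]]
wrist_force: [1.2, 0.3, -0.3]
width: 0.0425
grip_force: 42.8
```

Call:
{"api": "step_arm", "payload": {"increments": [[0,0,0.2,0,0.3],[0,0,0.2,0,0.3],[0,0,0.15,0,0.3],[0,0,0,0,0.3]]}}

```text
clock: 18.15
eef_pos: [0.5559, -0.1506, 0.1017]
eef_rot: [[-0.115, 0.857, 0.502], [0.993, 0.092, 0.072], [0.016, 0.507, -0.862]]
wrist_force: [0.4, -0.2, 1.8]
width: 0.0429
grip_force: 42.9
```

Run:
```python
from s import *
G=O+U@[-.0415,-.101,.0443];T=G-.054*z
print(toolto(T),"go; unit F",U.T@s["wrist_force"],"down/back in tool",R.T@[0,0,-1])
```

```text
18.15 [-0.4423  0.1389  2.2651  0.8086  0.3968 -1.2557] [ 0.5559 -0.1506  0.1017] r 0.575969183765807
[[-0.1153  0.8573  0.5017]
 [ 0.9932  0.0916  0.0717]
 [ 0.0155  0.5066 -0.8621]]
w 0.04292682360168468 42.93977916240692 F [ 0.4316 -0.2315  1.8174]
lean 30.45042098981279 az 8.137713266187838
[ 0.0144 -0.0002  0.6306] go; unit F [ 0.3933 -0.2918  1.8174] down/back in tool [-0.0155 -0.5066  0.8621]
```

Call:
{"api": "step_arm", "payload": {"increments": [[0,0,0.15,0,0.3],[0,0,0.15,0,0.3],[0,0,0,0,0.3]]}}

```text
clock: 18.4
eef_pos: [0.5591, -0.1495, 0.0971]
eef_rot: [[-0.117, 0.857, 0.502], [0.993, 0.093, 0.073], [0.016, 0.507, -0.862]]
wrist_force: [0.6, 3.9, 5.9]
width: 0.0426
grip_force: 43.7
```

Call:
{"api": "step_arm", "payload": {"increments": [[0,0,0.15,0,0.3],[0,0,0.1,0,0.3],[0,0,0,0,0.3]]}}

```text
clock: 18.65
eef_pos: [0.5625, -0.1487, 0.094]
eef_rot: [[-0.118, 0.856, 0.503], [0.993, 0.093, 0.075], [0.017, 0.509, -0.861]]
wrist_force: [0.5, 6.7, 11.2]
width: 0.0429
grip_force: 44.4
```

Call:
{"api": "step_arm", "payload": {"increments": [[-0.05,-0.08,0.1,0,0.3],[0,-0.05,0.1,0,0.3],[0,0,0,0,0.3]]}}

```text
clock: 18.9
eef_pos: [0.5655, -0.1486, 0.0934]
eef_rot: [[-0.12, 0.853, 0.509], [0.993, 0.094, 0.078], [0.019, 0.514, -0.857]]
wrist_force: [-1.2, 15.9, 27.7]
width: 0.0426
grip_force: 46.0
```

Run:
```python
from s import *
G=O+U@[-.0415,-.101,.0443];T=G-.054*z
print(toolto(T),"go; unit F",U.T@s["wrist_force"],"torque",s["wrist_torque"])
c=cams.camera("scene");c2=cams.camera("top")
a=cv2.resize(c["frame"][180:280,150:250],None,fx=4,fy=4,interpolation=cv2.INTER_CUBIC);b=cv2.resize(c2["frame"][150:250,270:370],None,fx=4,fy=4,interpolation=cv2.INTER_CUBIC)
cv2.imwrite("pics/v5.png",np.hstack([a,b]))
```

```text
18.9 [-0.4343  0.1688  2.2544  0.8668  0.3828 -1.3109] [ 0.5655 -0.1486  0.0934] r 0.5847226047433676
[[-0.1204  0.8526  0.5086]
 [ 0.9925  0.0937  0.0779]
 [ 0.0188  0.5142 -0.8575]]
w 0.04264281805854562 45.96650719642639 F [-1.2064 15.8924 27.6906]
lean 30.964794646835113 az 8.711964752077032
[-0.0407 -0.2362  0.0231] go; unit F [ 1.1182 15.8989 27.6906] torque [ 2.0422 -1.7914  1.3331]
```

View pics/v5.png

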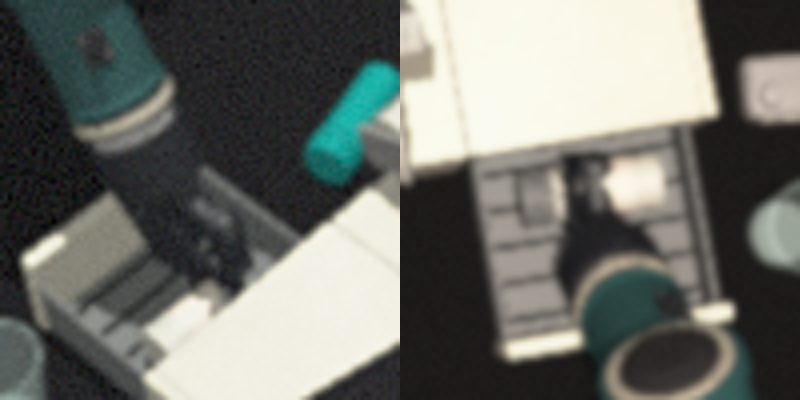

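The canister lies in the rear trough, and the stiff contact shows it is fully down. I ease off slightly, then release.

Call:
{"api": "step_arm", "payload": {"increments": [[0,0,-0.12,0,0.3],[0,0,-0.05,0,0.3],[0,0,0,0,0.3]]}}

```text
clock: 19.25
eef_pos: [0.5614, -0.1492, 0.0937]
eef_rot: [[-0.119, 0.855, 0.505], [0.993, 0.094, 0.076], [0.018, 0.51, -0.86]]
wrist_force: [-3.1, 9.7, 18.9]
width: 0.0429
grip_force: 45.3
```

Call:
{"api": "step_arm", "payload": {"increments": [[0,0,0,0,0.54],[0,0,0,0,0.58],[0,0,0,0,0.6],[0,0,0,0,0.6]]}}

```text
clock: 19.58
eef_pos: [0.5614, -0.15, 0.0933]
eef_rot: [[-0.117, 0.855, 0.505], [0.993, 0.092, 0.075], [0.018, 0.51, -0.86]]
wrist_force: [-0.3, 7.8, 14.4]
width: 0.0512
grip_force: 7.5
```

Call:
{"api": "step_arm", "payload": {"increments": [[0,0,-0.2,0,0.62],[0,0,-0.3,0,0.64],[0,0,-0.3,0,0.64],[0,0,0,0,0.64]]}}

```text
clock: 19.92
eef_pos: [0.5505, -0.1521, 0.1044]
eef_rot: [[-0.115, 0.858, 0.501], [0.993, 0.092, 0.072], [0.016, 0.506, -0.862]]
wrist_force: [0.8, -0.1, -0.5]
width: 0.0546
grip_force: 0.0
```

Run:
```python
from s import *
print("unit",U.T@(p-O),"F",U.T@s["wrist_force"])
```

```text
19.9167 [-0.4503  0.1262  2.2727  0.8013  0.4047 -1.2545] [ 0.5505 -0.1521  0.1044] r 0.5711127368061366
[[-0.1154  0.8577  0.5011]
 [ 0.9932  0.0917  0.0719]
 [ 0.0157  0.5059 -0.8624]]
w 0.05457192414921248 0.0 F [ 0.7826 -0.1451 -0.5105]
lean 30.410360614593067 az 8.16702381867724
unit [-0.0808 -0.1018  0.1044] F [ 0.7532 -0.2574 -0.5105]
```

Call:
{"api": "step_arm", "payload": {"increments": [[0,0,-0.6,0,0.64],[0,0,-0.9,0,0.64],[0,0,-1,0,0.64],[0,0,-1,0,0.64],[0,0,-1,0,0.64],[0,0,-1,0,0.64],[0,0,-1,0,0.64],[0,0,-1,0,0.64],[0,0,-0.5,0,0.3]]}}

```text
clock: 20.67
eef_pos: [0.4705, -0.164, 0.2437]
eef_rot: [[-0.115, 0.857, 0.503], [0.993, 0.092, 0.071], [0.014, 0.507, -0.862]]
wrist_force: [-0.2, -1.1, 0.4]
width: 0.0438
grip_force: 0.0
```

Call:
{"api": "step_arm", "payload": {"increments": [[-0.095,-0.66,0.44,0,0],[-0.095,-0.66,0.44,0,0],[-0.095,-0.66,0.44,0,0],[-0.095,-0.66,0.44,0,0],[-0.095,-0.66,0.44,0,0],[-0.095,-0.66,0.44,0,0],[-0.095,-0.66,0.44,0,0],[-0.095,-0.66,0.44,0,0],[-0.095,-0.66,0.44,0,0],[0,0,0,0,0]]}}

```text
clock: 21.5
eef_pos: [0.4079, -0.1841, 0.1096]
eef_rot: [[-0.115, 0.861, 0.496], [0.993, 0.089, 0.076], [0.021, 0.502, -0.865]]
wrist_force: [0.3, 0.3, -0.1]
width: -0.0002
grip_force: 0.0
```

Run:
```python
from s import *
print("unit",U.T@(p-O),"tip",U.T@(p+.073*z-O),"X,Y,Z in tool",R.T@X,R.T@Y,R.T@[0,0,1])
c2=cams.camera("top");c=cams.camera("scene")
a=cv2.resize(c["frame"][180:280,150:250],None,fx=4,fy=4,interpolation=cv2.INTER_CUBIC);b=cv2.resize(c2["frame"][150:250,270:370],None,fx=4,fy=4,interpolation=cv2.INTER_CUBIC)
cv2.imwrite("pics/v6.png",np.hstack([a,b]))
```

```text
21.5 [-0.72   -0.0919  2.4807  0.8243  0.5507 -1.5013] [ 0.4079 -0.1841  0.1096] r 0.447536466294722
[[-0.1145  0.8605  0.4964]
 [ 0.9932  0.0886  0.0755]
 [ 0.021   0.5017 -0.8648]]
w -0.0002466802496632476 0.0 F [ 0.3489  0.3244 -0.0993]
lean 30.138981159303825 az 8.652811087954474
unit [-0.2266 -0.1127  0.1096] tip [-0.1899 -0.1126  0.0465] X,Y,Z in tool [0.0312 0.8643 0.5021] [ 0.9993 -0.0375  0.0025] [ 0.021   0.5017 -0.8648]
```

View pics/v6.png

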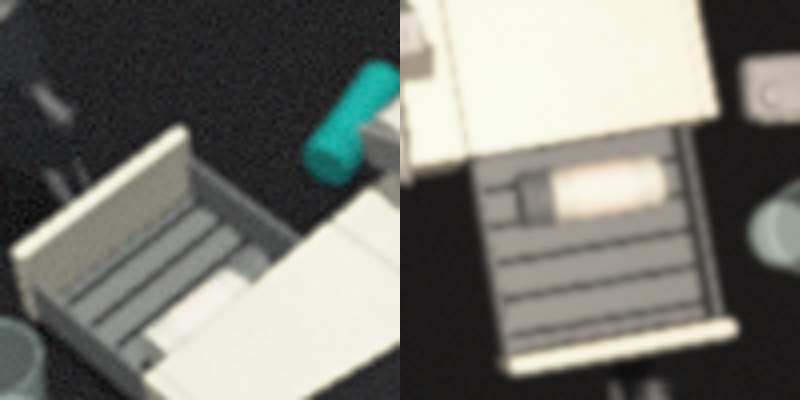

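The canister lies square in the rear trough, at (595,190) in the top half, and the closed fingers stand before the panel's middle. Pushing home gently.

Call:
{"api": "step_arm", "payload": {"increments": [[0.012,0.346,0.2,0,0],[0.012,0.346,0.2,0,0],[0.012,0.346,0.2,0,0],[0.008,0.216,0.126,0,0],[0.008,0.216,0.126,0,0],[0.008,0.216,0.126,0,0],[0.008,0.216,0.126,0,0],[0.008,0.216,0.126,0,0],[0.012,0.346,0.2,0,0],[0.012,0.346,0.2,0,0],[0.012,0.346,0.2,0,0],[0.012,0.346,0.2,0,0]]}}

```text
clock: 22.6
eef_pos: [0.4917, -0.1736, 0.1137]
eef_rot: [[-0.116, 0.858, 0.501], [0.993, 0.092, 0.073], [0.016, 0.506, -0.862]]
wrist_force: [-1.7, -1.4, 0.1]
width: -0.0
grip_force: 0.8
```

Run:
```python
from s import *
print("unit tip",U.T@(p+.073*z-O),"F",U.T@s["wrist_force"],"X in tool",R.T@X)
```

```text
22.6 [-0.5622  0.0291  2.3558  0.8109  0.4701 -1.3553] [ 0.4917 -0.1736  0.1137] r 0.5214250258831632
[[-0.1158  0.8577  0.5009]
 [ 0.9931  0.0917  0.0725]
 [ 0.0163  0.5059 -0.8624]]
w -3.3083947416073506e-05 0.796387754380703 F [-1.6752 -1.439   0.0644]
lean 30.407519492658853 az 8.23880107868938
unit tip [-0.1052 -0.1146  0.0507] F [-1.8667 -1.18    0.0644] X in tool [0.0299 0.8619 0.5061]
```

Call:
{"api": "step_arm", "payload": {"increments": [[0.012,0.346,0.2,0,0],[0.012,0.346,0.2,0,0],[0.012,0.346,0.2,0,0],[0.012,0.346,0.2,0,0],[0.012,0.346,0.2,0,0],[0.012,0.346,0.2,0,0],[0.008,0.216,0.126,0,0],[0.005,0.13,0.076,0,0],[0.005,0.13,0.076,0,0],[0.005,0.13,0.076,0,0]]}}

```text
clock: 23.43
eef_pos: [0.5528, -0.1648, 0.1145]
eef_rot: [[-0.116, 0.857, 0.502], [0.993, 0.092, 0.072], [0.016, 0.507, -0.862]]
wrist_force: [-1.3, -0.1, -0.7]
width: 0.0001
grip_force: 0.6
```

Call:
{"api": "step_arm", "payload": {"increments": [[0.005,0.13,0.076,0,0],[0.005,0.13,0.076,0,0],[0.005,0.13,0.076,0,0],[0.003,0.086,0.05,0,0],[0.003,0.086,0.05,0,0]]}}

```text
clock: 23.85
eef_pos: [0.5656, -0.1629, 0.1145]
eef_rot: [[-0.116, 0.857, 0.502], [0.993, 0.092, 0.072], [0.016, 0.506, -0.862]]
wrist_force: [-1.1, 0.1, 0.8]
width: -0.0001
grip_force: 0.6
```

Run:
```python
from s import *
print("unit tip",U.T@(p+.073*z-O),"F",U.T@s["wrist_force"],"X in tool",R.T@X)
```

```text
23.85 [-0.4575  0.139   2.232   0.7609  0.4279 -1.2157] [ 0.5656 -0.1629  0.1145] r 0.5885731473304391
[[-0.1155  0.8574  0.5015]
 [ 0.9932  0.0917  0.072 ]
 [ 0.0158  0.5064 -0.8621]]
w -5.047737124199314e-05 0.5726146115921438 F [-1.122   0.103   0.7743]
lean 30.443933668513218 az 8.174257094852381
unit tip [-0.0305 -0.1149  0.0516] F [-1.0951  0.2652  0.7743] X in tool [0.0302 0.8616 0.5067]
```

Call:
{"api": "step_arm", "payload": {"increments": [[0.003,0.086,0.05,0,0],[0.003,0.086,0.05,0,0],[0.003,0.086,0.05,0,0],[0.003,0.086,0.05,0,0]]}}

```text
clock: 24.18
eef_pos: [0.5724, -0.1619, 0.1144]
eef_rot: [[-0.116, 0.858, 0.501], [0.993, 0.092, 0.072], [0.016, 0.506, -0.863]]
wrist_force: [-10.9, -2.4, 8.6]
width: -0.0002
grip_force: 5.8
```

Call:
{"api": "step_arm", "payload": {"increments": [[0.003,0.086,0.05,0,0],[0.003,0.086,0.05,0,0],[0.003,0.086,0.05,0,0]]}}

```text
clock: 24.43
eef_pos: [0.579, -0.1609, 0.1145]
eef_rot: [[-0.115, 0.858, 0.501], [0.993, 0.092, 0.072], [0.016, 0.506, -0.862]]
wrist_force: [-8.3, -1.3, 3.1]
width: -0.0003
grip_force: 4.6
```

Call:
{"api": "step_arm", "payload": {"increments": [[0.003,0.086,0.05,0,0],[0.003,0.086,0.05,0,0],[0,0,0,0,0]]}}

```text
clock: 24.68
eef_pos: [0.5799, -0.1608, 0.1143]
eef_rot: [[-0.117, 0.859, 0.498], [0.993, 0.093, 0.073], [0.016, 0.503, -0.864]]
wrist_force: [-36.9, -6.6, 26.0]
width: -0.0004
grip_force: 18.5
```

Call:
{"api": "step_arm", "payload": {"increments": [[0.003,0.086,0.05,0,0],[0,0,0,0,0],[0,0,0,0,0]]}}

```text
clock: 24.93
eef_pos: [0.5802, -0.1608, 0.1142]
eef_rot: [[-0.117, 0.86, 0.497], [0.993, 0.093, 0.073], [0.016, 0.502, -0.864]]
wrist_force: [-50.0, -9.0, 37.6]
width: -0.0002
grip_force: 25.7
```

Run:
```python
from s import *
print("unit tip",U.T@(p+.073*z-O),"F",U.T@s["wrist_force"])
```

```text
24.9333 [-0.4392  0.1619  2.2037  0.7358  0.426  -1.1769] [ 0.5802 -0.1608  0.1142] r 0.6020348922641912
[[-0.1173  0.8596  0.4974]
 [ 0.993   0.0934  0.0727]
 [ 0.0161  0.5024 -0.8645]]
w -0.0002345098357409442 25.733825378101237 F [-50.0451  -8.9857  37.6297]
lean 30.17820368023626 az 8.317493181391958
unit tip [-0.016  -0.1147  0.0511] F [-50.8199  -1.6104  37.6297]
```

It has hit the hard stop, so the drawer is home. Backing off gently and clearing the area.

Call:
{"api": "step_arm", "payload": {"increments": [[-0.005,-0.13,-0.076,0,0],[-0.005,-0.13,-0.076,0,0],[-0.012,-0.346,-0.2,0,0],[-0.012,-0.346,-0.2,0,0],[-0.02,-0.6,-0.35,0,0],[-0.02,-0.6,-0.35,0,0],[-0.02,-0.6,-0.35,0,0],[-0.02,-0.6,-0.35,0,0],[0,0,-0.8,0,0],[0,0,-0.8,0,0],[0,0,-0.8,0,0],[0,0,0,0,0]]}}

```text
clock: 25.93
eef_pos: [0.4845, -0.1755, 0.1579]
eef_rot: [[-0.115, 0.856, 0.504], [0.993, 0.093, 0.07], [0.013, 0.509, -0.861]]
wrist_force: [0.1, -0.0, -0.5]
width: -0.0003
grip_force: 0.0
```

Run:
```python
from s import *
c2=cams.camera("top");c=cams.camera("scene")
a=cv2.resize(c["frame"][130:290,150:350],None,fx=2,fy=2,interpolation=cv2.INTER_CUBIC);b=cv2.resize(c2["frame"][70:230,190:390],None,fx=2,fy=2,interpolation=cv2.INTER_CUBIC)
cv2.imwrite("pics/v7.png",np.hstack([a,b]))
```

```text
25.9333 [-0.5757 -0.067   2.3428  0.6874  0.5531 -1.2241] [ 0.4845 -0.1755  0.1579] r 0.5153056906901551
[[-0.1153  0.8558  0.5044]
 [ 0.9932  0.0925  0.07  ]
 [ 0.0133  0.509  -0.8607]]
w -0.00029734707431408386 0.0 F [ 0.0651 -0.0187 -0.4654]
lean 30.610009880990233 az 7.903315932336415
```

View pics/v7.png

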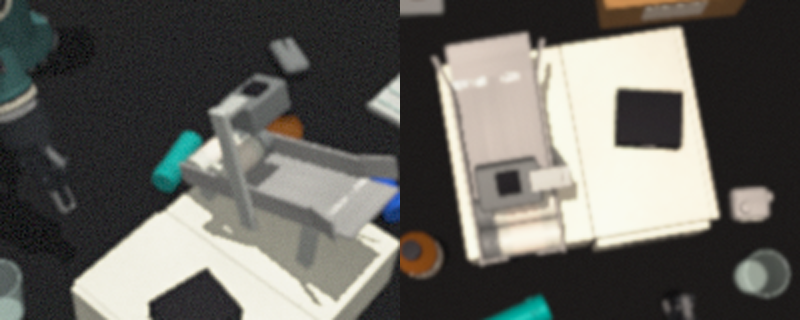

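The drawer is home, with its panel flush at (655,235) in the top half. The queue is at the stop, at (520,235), everything else is undisturbed, and the arm is clear.

```bash
python3 -c "
from station import workorder
print(workorder.sign_off())"
```

```text
the job is handed in; nothing more can be done
None
```

The jammed canister is in the quarantine drawer, the drawer is pushed home past its catch, both queued canisters rolled down to the stop, and the job was handed in at about 26 s; pressing the drawer home ended in about 60 N at the wrist for a moment, and no verdict came back.

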